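# Close the disc filter holder: wing knobs crosswise, in two passes

### The job

Close the stainless filter holder with its four wing knobs, which have only been started on their studs. Working crosswise (one knob, then the one opposite it, then the other two), run each knob down just until you feel it bear on the cover; then go round crosswise again and give each a further eighth of a turn. Let go of the knobs, and leave the bottle, the slide rack and the tin where they stand.

Things in the scene. Friction and masses are not known exactly. Their poses are not given: they have to be found in the camera images.
- knob_1: Black wing knob on an upright stud, right-hand thread. Origin: on its axis, underside of its washer; z up. Wing: an upright plate through the axis along own x, 66 mm long, 12 mm thick (flat faces look along own y), 16 to 42 mm above the origin, same either way round. Below 16 mm: hub 28 mm across, flange and washer 34 mm across. It tightens clockwise seen from above, sinking 1.3 mm per rad.
- knob_2: Same as knob_1. Knobs stand on an 85 mm radius about the cover's axis, numbered anticlockwise from above: 1 is opposite 3, 2 opposite 4; neighbours 120 mm apart. Each starts at any angle and has its own amount still to run, 0.35 to 1.3 rad, before it bears: under 2 mm of travel, hardly to be read from poses, it must be felt. A knob stays where it is left.
- knob_3: Same as knob_1. Resisting torque about any knob's axis: about 0.06 N m while it runs free; where it bears on the cover it steps up sharply to about 0.7 N m while turning and climbs from there by about 0.2 N m per rad. A gripper that stops and holds the knob still feels less: 0.1 N m or less, either way, before it bears; 0.15 to 0.5 N m just after.
- knob_4: Same as knob_1. Wing tops stand 157 to 158 mm above the bench. Nothing but the hose barb and the other knobs stands up around a knob. Turned much too far at once (over 0.4 rad past bearing in the first round) a knob cocks the cover before the others hold it.
- cover: Round stainless cover plate, 196 mm across, 14 mm thick, 4 kg, lying on the gasket, held sideways by the four studs (2 mm play). Origin: centre of its underside, 101 mm above the bench; z up. In the middle a low dome (116 mm across, up to 26 mm above the origin) carries a hose barb (tip 51 mm up) and, 34 mm off the axis, a white vent cap 40 mm up.
- holder: Stainless disc filter holder fixed to the bench: round lower plate 200 mm across on three legs, upper face 98 mm above the bench, white gasket 3 mm proud. Origin: on the bench under its centre.
- reagent_bottle: bystander: amber bottle with black cap, 68 mm across, 150 mm tall, loose on the bench. Origin: centre of its underside.
- slide_rack: bystander: white open box of upright microscope slides, 90 x 150 mm, 80 mm tall, loose. Origin: centre of its underside.
- filter_tin: bystander: round aluminium tin for membranes, 152 mm across, 32 mm tall, loose. Origin: centre of its underside.
There are look-alikes about, which are no part of the job. What is shaped like the cover but blue or purple is not meant.

How it is judged (in metres and radians):
On the way:
1. all four knobs bear on the cover (each presses it with over 2 N) and none has yet been tightened (over 9 N, about 0.45 rad past bearing) (contact force between knob_1 and cover between 2 and 9 N and contact force between knob_2 and cover between 2 and 9 N and contact force between knob_3 and cover between 2 and 9 N and contact force between knob_4 and cover between 2 and 9 N), for 0.2 s.
At the end, for the whole second after the job is handed in: Every knob presses the cover with 9.5 to 22 N, which is about 0.5 to 1.4 rad past the point where it bears (an eighth of a turn gives about 14 N); the cover lies still and level (within 0.01 rad); the bottle, rack and tin are within 20 mm of where they stood (contact force between knob_1 and cover between 9.5 and 22 N and contact force between knob_2 and cover between 9.5 and 22 N and contact force between knob_3 and cover between 9.5 and 22 N and contact force between knob_4 and cover between 9.5 and 22 N and linear speed of cover below 0.01 m/s and angle between cover's own z axis and vertical below 0.01 rad and distance of each of reagent_bottle, slide_rack, filter_tin from where it was at the start of the episode below 0.02 m); the robot touches nothing.
It fails at once if a knob tightened (over 9 N, about 0.45 rad past bearing) while another does not yet bear on the cover (under 1 N) (contact force between any of knob_1, knob_2, knob_3, knob_4 and cover above 9 N and contact force between any of knob_1, knob_2, knob_3, knob_4 and cover below 1 N).
It fails at once if first round not crosswise: two neighbouring knobs bear (over 2 N) while neither of the other two does (under 0.6 N) ((contact force between each of knob_1, knob_2 and cover above 2 N and contact force between each of knob_3, knob_4 and cover below 0.6 N) or (contact force between each of knob_2, knob_3 and cover above 2 N and contact force between each of knob_4, knob_1 and cover below 0.6 N) or (contact force between each of knob_3, knob_4 and cover above 2 N and contact force between each of knob_1, knob_2 and cover below 0.6 N) or (contact force between each of knob_4, knob_1 and cover above 2 N and contact force between each of knob_2, knob_3 and cover below 0.6 N)).
It fails at once if second round not crosswise: two neighbouring knobs tightened (over 9.5 N) while neither of the other two has been (under 7 N) ((contact force between each of knob_1, knob_2 and cover above 9.5 N and contact force between each of knob_3, knob_4 and cover below 7 N) or (contact force between each of knob_2, knob_3 and cover above 9.5 N and contact force between each of knob_4, knob_1 and cover below 7 N) or (contact force between each of knob_3, knob_4 and cover above 9.5 N and contact force between each of knob_1, knob_2 and cover below 7 N) or (contact force between each of knob_4, knob_1 and cover above 9.5 N and contact force between each of knob_2, knob_3 and cover below 7 N)).
It fails at once if a knob overtightened (over 32 N, about 2 rad past bearing) (contact force between any of knob_1, knob_2, knob_3, knob_4 and cover above 32 N).
It fails at once if a bystander knocked over (angle between any of reagent_bottle, slide_rack, filter_tin's own z axis and vertical above 0.4 rad).
It also fails if it takes over 72 s, if anything falls off the work surface, if the arm or the gripper's body presses on something with over 40 N, if the wrist force passes 120 N, or if a joint passes its speed limit or range.

### The arm

A 6-joint arm with a two-finger parallel gripper is mounted at the origin on the work surface. World frame = base frame: x ahead of the robot, y to its left, z up, the work surface at z = 0. Lengths are in mm, angles in rad, forces in N, time in s.
With the tool pointing down it reaches from about 250 to 800 mm from the base axis. Payload 8.5 kg.
Tool frame: the origin (TCP) lies midway between the tips of the shut fingers; the grasp point (between the pads) lies 19 mm behind it; z points along the fingers, y is the line along which they close (so a half turn about z gives the same grasp; the last joint's range is limited). The gripper opens to 85 mm and grips with 20 to 120 N. Pads are 22 mm wide; open, the fingers measure 114 mm over their backs; the gripper's body (76 mm by 85 mm) begins 54 mm behind the grasp point. The pads swing forward as they close: fully open they stand 13 mm farther back than shut.
Start: joints at [-1.33, 0.238, -0.013, 1.319, 0, 1.571], TCP at [125.189, -509.81, 231.276] pointing down, gripper open.
Joint ranges: [-2.66, 2.66], [-1.03, 1.9], [-1.14, 1.46], [-1.82, 2.27], [-1.45, 1.34], [-3.14, 3.14]. Speed limits (rad/s): [2.22, 2.22, 2.79, 3.14, 3.14, 3.14].

### API

Orientations are given as [roll, pitch, yaw] about the fixed x, y, z axes, in that order (R = Rz(yaw) Ry(pitch) Rx(roll)).
In Python, from cell import reach, move_linear, goto_joints, command_gripper, pause, inverse_kinematics, snapshot, camera_info, Unreachable, hand_in, boxes_of, silhouettes, spot_point, current_time, current_q, current_dq, current_joint_efforts, current_eef_pos, current_tool_rot, current_ft_force, current_ft_torque, current_opening, current_gripper_force gives the robot as it stands. Calls block until the motion is done:
- reach(position, orientation): joint-space move of the TCP to a pose.
- move_linear(position, v=150, orientation=None, f_stop=None): straight line of the TCP; orientation=None keeps the orientation; v is the mean speed in mm/s. With f_stop (N) it stops when the force on the tool has changed by that much, and returns True; else False.
- goto_joints(angles): joint-space move.
- command_gripper(opening, squeeze=None): finger opening in mm; squeeze is the grip in N (None keeps the last); returns when the fingers have stopped.
- pause(seconds).
- inverse_kinematics(position, orientation): joint angles nearest the present ones, or None.
- snapshot(name): name is "side" or "top"; returns (picture, depth): 384x512x3 uint8, blue, green, red; 384x512 float32, mm along the optical axis (not along the pixel's ray), 0 where there is no reading.
- camera_info(name): a dict with "fx", "fy", "cx", "cy" (pixels), "world_from_camera" (4x4, takes a point from camera to world coordinates). Camera axes: x right, y down, z forward; pixel columns grow to the right and rows downward; lengths in mm; the calibration is good to about 2 mm. A picture is of the moment at which its call begins. camera_info takes no time and is no camera call.
A pose or a line that the arm cannot do raises Unreachable and nothing moves.
- hand_in(): hands the job in; it is judged then, once.
Trained networks look in the newest picture that a camera, given by its name, has taken for a name from the list of things; names that differ only in an ending like _2 or _b are one class to them, and where a whole thing is asked for, a point or a joint stands for the part that bears it (a point fixed in the world has none). Each returns a list of dicts, best first, with "confidence" (0 to 1); they miss things now and then, are a little off and sometimes report something else, mostly with a low value. They report only what shows in the picture. A call takes as long as a camera call. They do not tell look-alikes from the thing itself.
- boxes_of(camera, target): "centre" ([x, y, z] in mm, in the coordinates of the camera as it stood for that picture, good to about 4 mm: the middle of the surface that is visible of it).
- silhouettes(camera, target): "region" (384x512 bool, what is visible of it).
- spot_point(camera, target): "centre" ([x, y, z] in mm, in the coordinates of the camera as it stood for that picture, good to about 4 mm: a listed point, or the origin of a listed thing).
Readings, each from a call of its own:
- current_time(): time.
- current_q(): joint angles.
- current_dq(): joint speeds.
- current_joint_efforts(): joint torques, N m.
- current_eef_pos(): TCP position.
- current_tool_rot(): TCP orientation.
- current_ft_force(): force on the tool from outside, world axes, zero at the start.
- current_ft_torque(): the same for the moment, N m.
- current_opening(): finger opening in mm.
- current_gripper_force(): force on a finger pad.
Only numpy, scipy, OpenCV 4.12 (cv2) and the standard library are available. Lean on these libraries where they do the work, as an engineer would, in place of code of your own. Each camera call takes 0.05 s, during which the arm holds its last target. There are 200 camera calls.

## Working session

There is one attempt and no reset: what is moved stays moved. The work goes in short steps, each a Python script; the robot and the scene stay as the last script left them, time stands still between calls to the robot, and variables do not carry over. Pictures are saved under pics/ and viewed, at most 10 in all, crops included, and the job is handed in when it is done.

```bash
ls; mkdir -p pics
python3 - <<'E'
from cell import *
import cv2, numpy as np
a,d=snapshot("top"); b,e=snapshot("side")
cv2.imwrite("pics/top0.png",a); cv2.imwrite("pics/side0.png",b)
for n in("top","side"):
    c=camera_info(n); print(n,{k:np.round(v,3).tolist() for k,v in c.items()})
    T=np.array(c["world_from_camera"])
    for t in("knob_1","cover"):
        for r in spot_point(n,t): print(t,round(r["confidence"],2),np.round((T@np.r_[r["centre"],1])[:3],1))
print(current_time(), current_tool_rot(), current_ft_torque())
E
```

```text
pics
top {'fx': 438.522, 'fy': 438.522, 'cx': 245.659, 'cy': 189.016, 'world_from_camera': [[-0.023, -0.989, 0.149, 315.308], [-1.0, 0.022, -0.006, 17.714], [0.002, -0.149, -0.989, 1409.233], [0.0, 0.0, 0.0, 1.0]]}
knob_1 0.64 [448.8 -53.9 114.8]
knob_1 0.58 [567.7 -34.7 115.1]
knob_1 0.55 [ 476.6 -173.1  115. ]
knob_1 0.47 [ 589.8 -151.7  113.8]
cover 0.92 [513.  137.2   1.8]
cover 0.8 [ 522.7 -103.3  100.6]
cover 0.78 [ 756.8 -157.6    0.9]
cover 0.61 [ 302.4 -212.8    1.2]
side {'fx': 384.146, 'fy': 384.146, 'cx': 254.99, 'cy': 190.474, 'world_from_camera': [[0.973, -0.114, 0.199, 322.305], [-0.229, -0.552, 0.802, -768.85], [0.018, -0.826, -0.563, 630.566], [0.0, 0.0, 0.0, 1.0]]}
knob_1 0.9 [570.5 -29.6 115.3]
knob_1 0.89 [ 591.3 -151.3  114.8]
knob_1 0.86 [ 473.4 -174.5  115.3]
knob_1 0.8 [452.7 -51.2 114. ]
cover 0.91 [ 300.  -206.8    0. ]
cover 0.64 [510.7 144.   -0.9]
cover 0.61 [ 522.3 -101.    99.5]
cover 0.59 [ 752.1 -156.7   -1. ]
cover 0.57 [570.5 -30.2 117.6]
0.3 [-3.14104086e+00  2.35945145e-05  2.40810880e-01] [-0.01939652  0.00954995 -0.05286132]
```

View pics/top0.png

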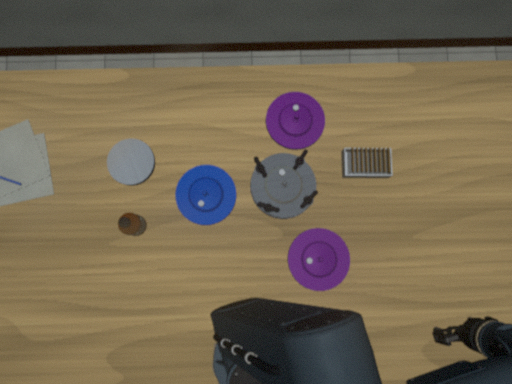

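View pics/side0.png

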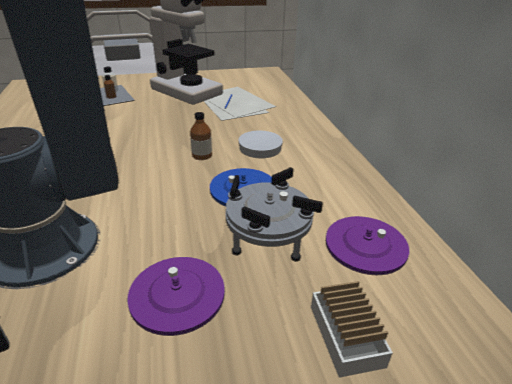

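```bash
cat > see.py <<'E'
from cell import *
import cv2, numpy as np
def cloud(n):
    im,d=snapshot(n); c=camera_info(n); v,u=np.indices(d.shape); ok=d>0
    p=np.stack([(u-c["cx"])/c["fx"]*d,(v-c["cy"])/c["fy"]*d,d,np.ones_like(d)],-1)
    return im,(p@np.array(c["world_from_camera"]).T)[...,:3],ok
def wings(n,centres,zlo=147,zhi=164):
    im,P,ok=cloud(n); out=[]
    for c in centres:
        m=ok&(P[...,2]>zlo)&(P[...,2]<zhi)&(np.hypot(P[...,0]-c[0],P[...,1]-c[1])<45)
        q=P[m]; r=cv2.minAreaRect(q[:,:2].astype(np.float32))
        mu=q[:,:2].mean(0); w,V=np.linalg.eigh(np.cov((q[:,:2]-mu).T)); a=np.arctan2(V[1,1],V[0,1])%np.pi
        out.append((mu,a,len(q),r,np.percentile(q[:,2],95)))
    return im,out
E
python3 - <<'E'
from see import *
C=[(450.7,-52.5),(475,-174),(590.5,-151.5),(569,-32)]
for n in("top","side"):
  for k in range(2):
    im,o=wings(n,C)
    for mu,a,N,r,z in o: print(n,np.round(mu,1),round(a,3),N,"rect",np.round(r[0],1),np.round(r[1],1),round(r[2],1),round(float(z),1))
x,y,w,h=(240,140,90,85) 
im,_=wings("top",C); s=cv2.resize(im[140:230,240:330],(500,500),interpolation=cv2.INTER_CUBIC)
im,_=wings("side",C); t=cv2.resize(im[155:245,215:335],(666,500),interpolation=cv2.INTER_CUBIC)
cv2.imwrite("pics/crop.png",cv2.resize(np.hstack([s,t]),(800,343)))
E
```

```text
top [450.9 -51.4] 1.214 98 rect [451.  -52.6] [65.4 12.3] 70.3 159.7
top [ 470.3 -169.8] 2.359 95 rect [ 470.5 -170.6] [12.2 64.2] 43.6 160.2
top [ 588.4 -150.5] 2.541 92 rect [ 589.1 -151. ] [11.9 64.8] 55.8 161.3
top [568.5 -32.3] 0.472 98 rect [568.7 -32.7] [63.9 12.4] 26.7 160.4
top [451.  -51.6] 1.209 97 rect [451.1 -52.7] [65.5 12.1] 69.8 159.0
top [ 470.5 -170. ] 2.353 94 rect [ 470.6 -170.8] [12.1 64.9] 43.4 161.1
top [ 588.1 -150.3] 2.545 93 rect [ 589.3 -151.1] [12.  64.1] 56.0 160.8
top [568.5 -32.2] 0.472 98 rect [568.9 -32.8] [63.5 12.8] 26.9 160.6
side [450.4 -58.1] 1.215 106 rect [451.7 -52.4] [66.1 12.1] 70.7 158.4
side [ 471.6 -173.7] 2.356 214 rect [ 472.1 -171.1] [13.2 64.4] 42.7 158.5
side [ 589.4 -153.2] 2.544 199 rect [ 589.9 -150.8] [14.  64.8] 55.7 158.3
side [568.3 -35.6] 0.446 144 rect [569.6 -32.7] [63.8 12.3] 26.5 159.1
side [450.4 -58.3] 1.214 107 rect [451.5 -52.8] [65.9 12.2] 71.3 158.4
side [ 470.8 -173.1] 2.364 216 rect [ 471.9 -171.4] [13.6 64.5] 44.1 158.6
side [ 589.  -152.8] 2.547 197 rect [ 590.5 -149.9] [16.7 65.4] 56.5 158.5
side [568.2 -35.7] 0.458 148 rect [569.3 -32.8] [67.2 12.9] 25.2 158.9
```

View pics/crop.png

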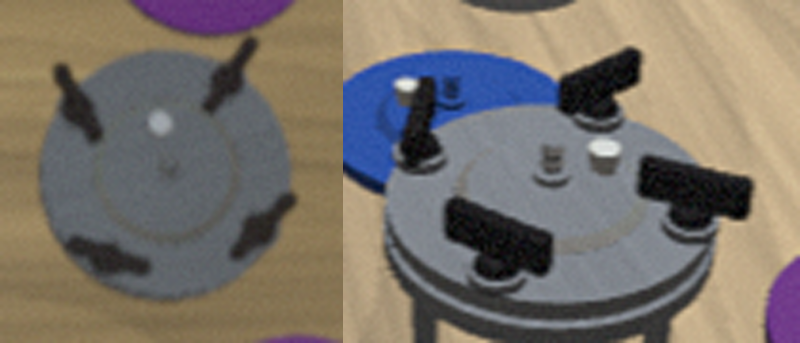

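```bash
cat > turn.py <<'E'
from cell import *
import numpy as np, json, os
K={"A":(451.3,-52.6,1.222),"B":(471.3,-171,2.345),"C":(589.7,-150.8,2.546),"D":(569,-32.7,.465)}
Z=134.5
def ori(y): return [np.pi,0,(y+np.pi)%(2*np.pi)-np.pi]
def pick(x,y,a,turn):
    "grasp yaw (of the two half-turns) leaving j6 in range over the whole turn"
    best=None
    for s in (a,a+np.pi):
        q=[inverse_kinematics([x,y,Z+40],ori(s-t)) for t in (0,turn)]
        if None in q: continue
        m=max(abs(q[0][5]),abs(q[1][5]))
        if abs(abs(q[0][5]-q[1][5])-turn)<.3 and m<3.0 and (best is None or m<best[0]): best=(m,s)
    return best[1]
def ft(n=6):
    F=[];M=[]
    for _ in range(n): F.append(current_ft_force());M.append(current_ft_torque());pause(.01)
    return np.mean(F,0),np.mean(M,0)
def grasp(x,y,yaw,z=Z):
    command_gripper(45)
    reach([x,y,z+45],ori(yaw)); 
    if move_linear([x,y,z],v=100,f_stop=20): print("touched on descent",current_eef_pos())
    f0,m0=ft(); command_gripper(0,40); f,m=ft()
    print("grip F",np.round(f-f0,1),"M",np.round(m-m0,3),"open",round(current_opening(),1),"t",round(current_time(),1))
    return f0,m0
def release(z):
    command_gripper(45); p=current_eef_pos(); move_linear([p[0],p[1],z+45],v=150)
E
python3 - <<'E'
from turn import *
for k,(x,y,a) in K.items():
    for s in (a,a+np.pi):
        print(k,round(s,2),[round(inverse_kinematics([x,y,Z],ori(s-t))[5],2) for t in (0,.5,1,1.5,2.3)])
    print(pick(x,y,a,1.6))
x,y,a=K["A"]; s=pick(x,y,a,1.6)
f0,m0=grasp(x,y,s)
print(current_ft_torque(),current_ft_torque(),np.round(m0,3))
for i in range(1,3):
    t=current_time(); reach([x,y,Z-1.3*.1*i],ori(s-.1*i)); t1=current_time(); f,m=ft()
    print(i,round(t1-t,2),np.round(f-f0,1),np.round(m-m0,3), current_eef_pos(), current_tool_rot()[2])
E
```

```text
A 1.22 [np.float64(1.8), np.float64(2.3), np.float64(2.8), np.float64(-2.98), np.float64(-2.18)]
A 4.36 [np.float64(-1.34), np.float64(-0.84), np.float64(-0.34), np.float64(0.16), np.float64(0.96)]Traceback (most recent call last):
  File "<stdin>", line 5, in <module>
  File "turn.py", line 11, in pick
    if None in q: continue
       ^^^^^^^^^
ValueError: The truth value of an array with more than one element is ambiguous. Use a.any() or a.all()
```

```bash
sed -i 's/if None in q: continue/if any(v is None for v in q): continue/' turn.py
python3 - <<'E'
from turn import *
for k,(x,y,a) in K.items(): print(k,pick(x,y,a,1.6))
x,y,a=K["A"]; s=pick(x,y,a,1.6)
f0,m0=grasp(x,y,s)
print(current_ft_torque(),current_ft_torque(),np.round(m0,3))
for i in range(1,3):
    t=current_time(); reach([x,y,Z-1.3*.1*i],ori(s-.1*i)); t1=current_time(); f,m=ft()
    print(i,round(t1-t,2),np.round(f-f0,1),np.round(m-m0,3), current_eef_pos(), current_tool_rot()[2])
E
```

```text
A 4.363592653589793
B 2.345
C 2.546
D 3.606592653589793
grip F [ 3.6 -2.   3.5] M [-0.425 -0.688 -0.007] open 11.3 t 4.6
[-0.45946176 -0.72135951  0.00718957] [-0.45946176 -0.72135951  0.00718957] [ 0.017  0.01  -0.013]
1 0.25 [ 3.6 -2.   4.9] [-0.398 -0.649 -0.066] [452.29288628 -52.8147007  135.07170899] -2.0199350258518947
2 0.25 [ 2.8 -1.5  5.2] [-0.301 -0.534 -0.085] [452.15370821 -52.73508917 134.93031768] -2.1198937740420343
```

```bash
cat >> turn.py <<'E'
def run(k,x,y,s,m0,a0=0.,amax=1.5,step=.1,extra=.08):
    a=a0; log=[]
    while a<amax:
        a+=step; reach([x,y,Z-1.3*a],ori(s-a)); f,m=ft(5); d=m[2]-m0[2]; log.append(round(d,3))
        if abs(d)>.125:
            f,m=ft(5)
            if abs(m[2]-m0[2])>.125: break
    else: print(k,"NOT FOUND",log); return a
    a+=extra; reach([x,y,Z-1.3*a],ori(s-a)); f,m=ft(5)
    print(k,"bears, turned",round(a,2),log,"then",round(m[2]-m0[2],3),"yaw",round(s-a,3),current_tool_rot()[2],"t",round(current_time(),1))
    return a
def save(k,yaw,a):
    d=json.load(open("st.json")) if os.path.exists("st.json") else {}
    d[k]=(yaw,a); json.dump(d,open("st.json","w"))
E
python3 - <<'E'
from turn import *
x,y,a=K["A"]; s=pick(x,y,a,1.6); m0=[0,0,-.013]
a=run("A",x,y,s,m0,a0=.2); save("A",s-a,a)
E
```

```text
A bears, turned 0.68 [np.float64(-0.072), np.float64(-0.042), np.float64(-0.083), np.float64(0.458)] then 0.545 yaw 3.684 -2.5986425827572974 t 6.7
```

Run:
```python
from turn import *
release(Z)
for k in "CBD":
    x,y,a=K[k]; s=pick(x,y,a,1.6); f0,m0=grasp(x,y,s)
    a=run(k,x,y,s,m0); save(k,s-a,a)
    release(Z)
    if a>=1.5: break
```

```text
grip F [2.5 5.2 3.1] M [ 1.057 -0.4   -0.047] open 11.4 t 9.9
C bears, turned 1.08 [np.float64(-0.045), np.float64(-0.043), np.float64(-0.033), np.float64(-0.036), np.float64(-0.067), np.float64(-0.073), np.float64(-0.046), np.float64(-0.063), np.float64(-0.074), np.float64(0.507)] then 0.534 yaw 1.466 1.4680146030561336 t 13.1
grip F [3.6 5.8 2.2] M [ 1.165 -0.808  0.05 ] open 11.2 t 16.2
B bears, turned 0.98 [np.float64(-0.047), np.float64(-0.05), np.float64(-0.064), np.float64(-0.064), np.float64(-0.053), np.float64(-0.068), np.float64(-0.089), np.float64(-0.068), np.float64(0.494)] then 0.533 yaw 1.365 1.3667331041453263 t 19.2
grip F [-0.8  0.2  5.4] M [-0.047  0.121 -0.018] open 11.1 t 23.1
D bears, turned 1.38 [np.float64(-0.062), np.float64(-0.077), np.float64(-0.054), np.float64(-0.044), np.float64(-0.055), np.float64(-0.07), np.float64(-0.035), np.float64(-0.064), np.float64(-0.046), np.float64(-0.046), np.float64(-0.052), np.float64(-0.052), np.float64(0.524)] then 0.56 yaw 2.227 2.2293320618990657 t 27.2
```

Run:
```python
from turn import *
from see import wings
st=json.load(open("st.json")); ks="ACBD"
reach([350,-100,260],ori(2.2))
def chk():
  for n in("top","side"):
    _,o=wings(n,[K[k][:2] for k in ks])
    for k,(mu,a,N,r,z) in zip(ks,o): print(n,k,N,"wing",round(a,3),"tool",round(st[k][0]%np.pi,3),np.round(r[0],1),np.round(r[1],1))
chk()
```

```text
top A 95 wing 0.583 tool 0.542 [451.4 -51.9] [64.1 11.9]
top C 99 wing 1.497 tool 1.466 [ 589.  -150.6] [65.  13.4]
top B 16 wing 1.341 tool 1.365 [ 471.4 -189.2] [30.3  4.9]
top D 95 wing 2.263 tool 2.227 [569.4 -32.6] [12.3 63.5]
side A 144 wing 0.568 tool 0.542 [451.3 -52.4] [65.8 12.2]
side C 137 wing 1.519 tool 1.466 [ 589.5 -150.4] [64. 12.]
side B 131 wing 1.42 tool 1.365 [ 471.2 -172. ] [63.1 12. ]
side D 140 wing 2.293 tool 2.227 [569.5 -33.1] [14.  64.3]
```

Run:
```python
from turn import *
from see import wings
st=json.load(open("st.json")); ks="ACBD"
for k in ks:
    x,y,_=K[k]; yaw,a=st[k]; s=pick(x,y,yaw,1.0); z=Z-1.3*a
    f0,m0=grasp(x,y,s,z); command_gripper(0,70); L=[]
    for t in (.28,.56,.84):
        reach([x,y,z-1.3*t],ori(s-t)); f,m=ft(4); L.append(round(float(m[2]-m0[2]),3))
    print(k,L,np.round(f-f0,1),round(current_tool_rot()[2],3),round(current_time(),1))
    release(z)
reach([350,-100,260],ori(2.2))
for n in("top","side"):
    _,o=wings(n,[K[k][:2] for k in ks])
    for k,(mu,a,N,r,z) in zip(ks,o): print(n,k,N,"turned since tool yaw",round((st[k][0]-a)%np.pi,3))
print(current_time())
```

```text
grip F [-0.8  0.2  6. ] M [-0.008  0.216  0.375] open 11.2 t 31.7
A [0.466, 0.506, 0.605] [-2.6  6.8 10.6] 2.845 33.1
grip F [ 5.4 -0.9  1.9] M [-0.107 -1.128  0.351] open 11.2 t 37.0
C [0.375, 0.504, 0.495] [3.4 1.8 7.8] -2.51 38.4
grip F [ 4.9 -0.8  2.2] M [-0.169 -1.039  0.388] open 11.2 t 41.4
B [0.412, 0.5, 0.522] [2.4 2.8 9.3] -2.616 42.9
grip F [5.9 5.5 0.4] M [ 1.185 -1.081  0.403] open 11.3 t 46.6
D [0.457, 0.525, 0.587] [6.2 6.6 1.7] 1.389 48.0
top A 96 turned since tool yaw 0.672
top C 95 turned since tool yaw 0.709
top B 23 turned since tool yaw 0.54
top D 94 turned since tool yaw 0.75
side A 150 turned since tool yaw 0.673
side C 135 turned since tool yaw 0.707
side B 169 turned since tool yaw 0.694
side D 95 turned since tool yaw 0.758
49.9667
```

```bash
python3 -c "
from cell import *
print(hand_in())"
```

```text
the job is handed in; nothing more can be done
None
```

I ran all four knobs down crosswise until each was felt to bear, then turned each about another eighth of a turn crosswise. By my estimate from the camera angles and tool yaw, each is about 0.75–0.9 rad past bearing. I released the knobs, backed the arm clear and handed the job in at about 50 s; `hand_in()` returned no verdict, and I did not re-measure the bottle, rack and tin, though the arm was not sent near them.

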